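Set the dressing pump for service

TASK

Get the dressing pump ready: stand the blue beaker upright inside the red ring on the pump's drip tray, then screw the pump head down (clockwise) until its spout points straight forward with its mouth over the middle of the beaker - there is no stop there, so do not leave it short or past. Then press the red plunger on top of the head right down and let it come back up, leaving the spout and the beaker in place and the tomato and the flat tin where they stand.

Things in the scene. Friction and masses are not known exactly. Their poses are not given: they have to be found in the camera images.
- beaker_mid (a point): centre (half-way up) of the loose blue ceramic dressing beaker, 52 mm across, 70 mm tall, standing upright (mouth up) on the worktop, its base 35 mm below this point; z up along its axis
- tray_mark (a point): centre of the red ring (63 mm across) on the level top of the drip tray, 12 mm above the worktop, at the front of the fixed pump station (steel base 350 x 150 mm; white canister 110 mm across behind the tray, leaning 30 deg forward over it). x points level from the tray back to the canister (straight forward is -x), z up. The pump head's foot is 136 mm behind and 178 mm above
- pump_head (a joint): turn of the screwed pump head about the leaning neck axis, rad: 0 = spout straight forward over the ring; negative = still that far unscrewed; positive = past it; grows clockwise seen from above. Starts at -2.6 to -2, can go to +1.6; stays where it is left (0.25 N m friction). The head sinks 5 mm a turn
- hub_grip (a point): point to grip, on the axis of the pump head's black ribbed hub, 52 mm across; hub's flat top 14 mm above, straight side to 16 mm below, along the axis. z: up the neck axis, leaning 30 deg from vertical to the front; -x: along the spout, turning with the head. The spout (steel, 14 mm thick, 158 mm long, end bent down) leaves square to the axis, centre line 30 mm below this point
- spout_tip (a point): mouth of the spout; with the spout straight forward it lies vertically above the red ring, about 0.11 m above the worktop, clear of the beaker
- plunger_top (a point): middle of the top of the red plunger, a button 24 mm across on the hub's axis that stands 20 mm above the hub's flat top; z along the neck axis. It is pressed along -z, down the leaning axis
- plunger (a joint): stroke of the plunger, m: 0 up, 0.012 right down (8 mm is enough); its spring pushes back with 4 N at the top and 9.5 N right down and brings it back up
- tomato: bystander: loose red tomato, 62 mm across, origin under its centre
- tin: bystander: loose flat tin, 86 mm across, 40 mm tall, origin under its centre

How it is judged:
By the outcome, as a careful person would: the job done as asked, in the order asked, and still so for the second after the job is handed in, with the robot touching nothing.
It also fails if it takes over 61 s, if anything falls off the work surface, if the arm or the gripper's body presses on something with over 40 N, if the wrist force passes 120 N, or if a joint passes its speed limit or range.

ROBOT

A 6-joint arm with a two-finger parallel gripper is mounted at the origin on a cart in front of the work surface, level with it; the furniture and walls round the work are solid. World frame = base frame: x ahead of the robot, y to its left, z up, the work surface at z = 0. Lengths are in m, angles in rad, forces in N, time in s.
With the tool pointing down it reaches from about 0.35 to 0.975 m from the base axis. Payload 17.4 kg.
Tool frame: the origin (TCP) lies between the finger pads; the fingertips stand 19 mm ahead of it and the grasp point (between the pads) is the TCP; z points along the fingers, y is the line along which they close (so a half turn about z gives the same grasp; the last joint's range is limited). The gripper opens to 85 mm and grips with 20 to 120 N. Pads are 22 mm wide; open, the fingers measure 114 mm over their backs; the gripper's body (76 mm by 85 mm) begins 54 mm behind the grasp point. The pads swing forward as they close: fully open they stand 13 mm farther back than shut.
Start: joints at [1.173, 0.116, 1.442, -0, 1.584, -0.038], TCP at [0.238, 0.632, 0.25] pointing down, gripper open.
Joint ranges: [-2.83, 2.83], [-0.83, 2.19], [0.07, 2.5], [-1.14, 4.28], [0.01, 3], [-2.97, 2.97]. Speed limits (rad/s): [1.89, 1.89, 2.22, 3.14, 3.14, 3.14].

INTERFACE

Orientations are given as a unit quaternion [x, y, z, w].
In Python, from plant import env gives the robot as it stands.
- The arm moves only by the tool jog_arm, never from a script. Its argument "commands" is a list of rows, each an object with "translation": the shift along the tool's x, y, z in cm, a list of three; "turn": the turn, a rotation vector about the tool's x, y, z in rad, a list of three; "hand": the opening, from 0 (shut) to 1 (fully open). In form: [{"translation": [dx, dy, dz], "turn": [ax, ay, az], "hand": hand}, ...]. A call has 1 to 20 rows; each row is the pose to reach, as a shift and turn from the pose commanded when the call began, along the tool's axes at that moment; what a row does not reach only later rows make up. A row lasts 1/8 s, in which the tool goes at most 62.5 mm and 10.7 degrees, less where a joint would pass 70% of its speed; a pose out of reach is approached as far as the arm can. A call with a gripper value outside its range is refused whole. The fingers move at their own pace and stop on an object; the grip force is fixed at half the most. Time passes only in rows, so rows that repeat a pose let the fingers close. It gives the time, the measured TCP pose, the force, the opening and the grip force at its end, in the units of the state.
- env.observe(): the state, without advancing time (a new reading comes with each control period).
- env.camera(name): name is "scene" or "top" or "wrist"; returns a dict with "image" (420x560x3 uint8, red, green, blue), "fovy" (degrees; the focal length in pixels is half the picture's height over the tangent of half this angle, whatever the lens; pixels are square), "cx", "cy" (the principal point, pixels), "position" and "attitude" of the camera in the world. Camera axes: x right, y up, looking along -z (the intrinsics and any distortion apply to the point x, -y, -z); pixel columns grow to the right and rows downward; lengths in m; the calibration is good to about 2 mm. A picture is of the moment at which its call begins. There is no depth.
- env.finish_job(): hands the job in; it is judged then, once.
The state is a dict: "t": time; "q": joint angles; "joint_vel": joint speeds; "joint_efforts": joint torques, N m; "ee_pos": TCP position; "eef_rot": TCP orientation; "ft_force": force on the tool from outside, world axes, zero at the start; "moment": the same for the moment, N m; "width": finger opening in m; "gripper_force": force on a finger pad.
Only numpy, scipy, OpenCV 4.12 (cv2) and the standard library are available. Lean on these libraries where they do the work, as an engineer would, in place of code of your own. Each camera call takes 0.05 s, during which the arm holds its last target. There are 200 camera calls.

## Working session

There is one attempt and no reset: what is moved stays moved. The work goes in short steps, Python scripts to look and compute and a tool call to move; the robot and the scene stay as the last step left them, time stands still between calls to the robot, and variables do not carry over. Pictures are saved under pics/ and viewed, at most 13 in all, crops included, and the job is handed in when it is done.

Besides the shell and the picture viewer there is one more tool, called by a JSON object that holds its "method" and its "body". jog_arm: Moves the arm, as the interface text tells. Its arguments: {"type":"object","properties":{"commands":{"type":"array"}},"required":["commands"]}

```bash
ls; mkdir -p pics; python3 - <<'E'
from plant import env
import cv2,numpy as np
for n in ["scene","top"]:
    c=env.camera(n); cv2.imwrite(f"pics/{n}0.png",c["image"][:,:,::-1])
    print({k:v for k,v in c.items() if k!="image"})
print(env.observe())
E
```

```text
pics
{'fovy': 46.44973921128795, 'cx': 290.10410423638723, 'cy': 220.46611158069348, 'position': array([ 0.01904791, -0.81410678,  0.73240166]), 'attitude': array([ 0.51145831, -0.10379287, -0.17564306,  0.83473765])}
{'fovy': 46.46189419932593, 'cx': 276.468858294055, 'cy': 205.47805590881103, 'position': array([0.183395  , 0.15024677, 1.47589714]), 'attitude': array([-0.08027139,  0.07888903,  0.70993687, -0.69521411])}
{'t': 0.1, 'q': array([ 1.17319428e+00,  1.16438725e-01,  1.44220974e+00, -1.25208162e-05,
        1.58400045e+00, -3.78355502e-02]), 'joint_vel': array([-0.00012885, -0.0017185 , -0.00154934,  0.00106951,  0.00117483,
       -0.00081223]), 'joint_efforts': array([ 3.31779695e-03, -7.33674073e+01, -6.33786106e+01,  2.25774266e-05,
        5.33505037e-03, -2.29360658e-06]), 'ee_pos': array([0.23761151, 0.63163001, 0.24962851]), 'eef_rot': array([ 1.78914762e-01,  9.83864436e-01, -5.17012160e-04, -1.07964947e-04]), 'ft_force': array([ 0.25599008, -0.59244036,  0.58299558]), 'moment': array([ 0.01746531,  0.04107554, -0.03168172]), 'gripper_force': 0.0, 'width': 0.0856318762168775}
```

View pics/scene0.png

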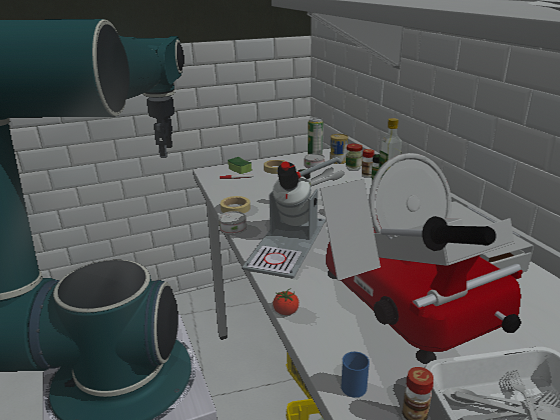

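View pics/top0.png

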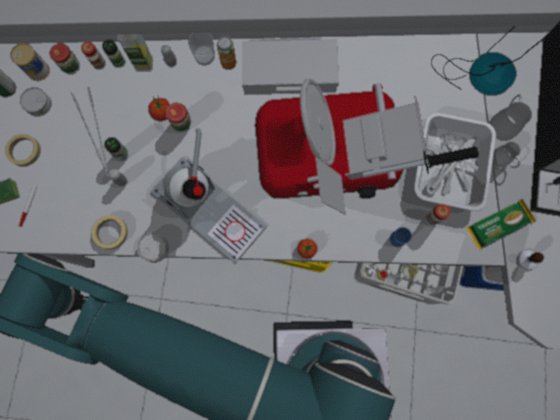

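The scene view shows the red ring at (276,259), the blue beaker at (355,373), the tomato at (286,302) and the plunger and hub at about (288,175). In the top view the ring is at (235,231), the beaker at (401,237), the plunger at (198,190), the spout end at (197,130), the tomato at (307,248) and the tin at (153,247). Next I measure these.

```bash
cat > h.py <<'E'
from plant import env
import cv2,numpy as np
from scipy.spatial.transform import Rotation as R
def ray(c,u,v):
    f=210/np.tan(np.radians(c["fovy"])/2)
    d=R.from_quat(c["attitude"]).apply([(u-c["cx"])/f,-(v-c["cy"])/f,-1]); return np.array(c["position"]),d/np.linalg.norm(d)
def onz(c,u,v,z):
    p,d=ray(c,u,v); return p+d*(z-p[2])/d[2]
def proj(c,P):
    f=210/np.tan(np.radians(c["fovy"])/2)
    q=R.from_quat(c["attitude"]).inv().apply(np.array(P)-c["position"]); return np.array([c["cx"]-f*q[0]/q[2],c["cy"]+f*q[1]/q[2]])
def tri(r):
    A=sum(np.eye(3)-np.outer(d,d) for p,d in r); b=sum((np.eye(3)-np.outer(d,d))@p for p,d in r)
    x=np.linalg.solve(A,b); return x,[np.linalg.norm(np.cross(x-p,d)) for p,d in r]
def masks(c):
    i=c["image"]; hsv=cv2.cvtColor(i,cv2.COLOR_RGB2HSV); h,s,v=cv2.split(hsv)
    return dict(red=((h<8)|(h>172))&(s>120)&(v>50), blue=(h>100)&(h<125)&(s>90)&(v>30))
def blobs(m,x0,y0,x1,y1,amin=8):
    k=np.zeros(m.shape,np.uint8); k[y0:y1,x0:x1]=m[y0:y1,x0:x1]
    n,l,st,ce=cv2.connectedComponentsWithStats(k); return [(st[i].tolist(),ce[i].round(1).tolist()) for i in range(1,n) if st[i][4]>=amin]
E
python3 - <<'E'
from h import *
t=env.camera("top"); s=env.camera("scene")
mt,ms=masks(t),masks(s)
for n,c,m,bx in [("ring t",t,mt["red"],(205,205,265,258)),("ring s",s,ms["red"],(250,240,305,278)),("plug t",t,mt["red"],(180,175,212,205)),("plug s",s,ms["red"],(275,155,305,190)),("beak t",t,mt["blue"],(380,220,420,255)),("beak s",s,ms["blue"],(335,345,375,400)),("tom t",t,mt["red"],(295,235,320,262)),("tom s",s,ms["red"],(270,285,302,318))]:
    print(n,blobs(m,*bx))
np.savez("c.npz",**{})
cv2.imwrite("pics/ct.png",cv2.resize(t["image"][110:270,140:340,::-1],(800,640)[:1]+(600,) if 0 else (750,600),interpolation=cv2.INTER_CUBIC))
cv2.imwrite("pics/cs.png",cv2.resize(s["image"][140:290,210:410,::-1],(800,600),interpolation=cv2.INTER_CUBIC))
for n,P in [("t",t),("s",s)]: print(n,proj(P,env.observe()["ee_pos"]))
E
```

```text
ring t []
ring s [([264, 252, 23, 13, 52], [274.8, 259.3])]
plug t [([191, 176, 6, 4, 21], [193.2, 177.6]), ([193, 181, 10, 15, 104], [197.4, 189.4])]
plug s [([281, 162, 13, 9, 72], [285.7, 165.5]), ([296, 171, 5, 7, 18], [298.2, 174.2])]
beak t [([390, 228, 21, 18, 273], [400.2, 236.7])]
beak s [([342, 352, 27, 45, 1044], [354.4, 374.0])]
tom t [([298, 239, 19, 19, 152], [306.6, 248.5])]
tom s [([288, 292, 5, 3, 9], [289.4, 292.8]), ([273, 294, 26, 21, 370], [285.4, 304.6])]
t [ 83.03376234 299.27706319]
s [166.32491174 150.48885122]
```

View pics/ct.png

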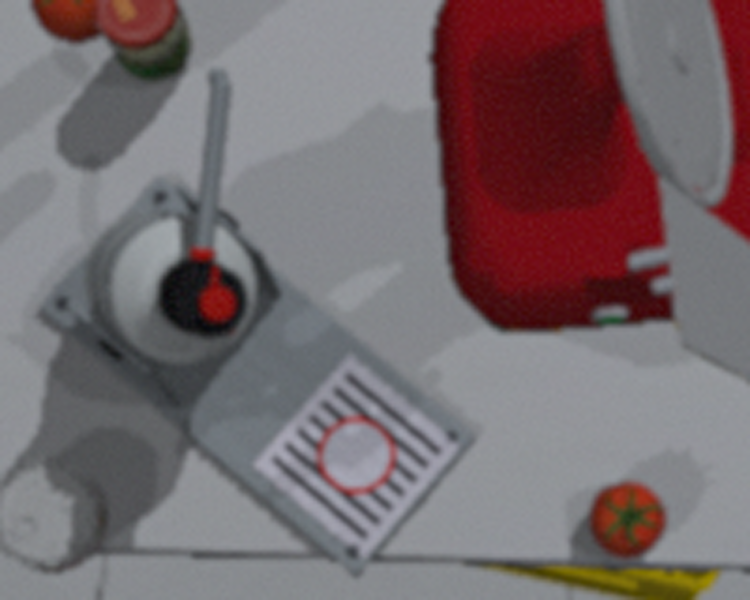

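View pics/cs.png

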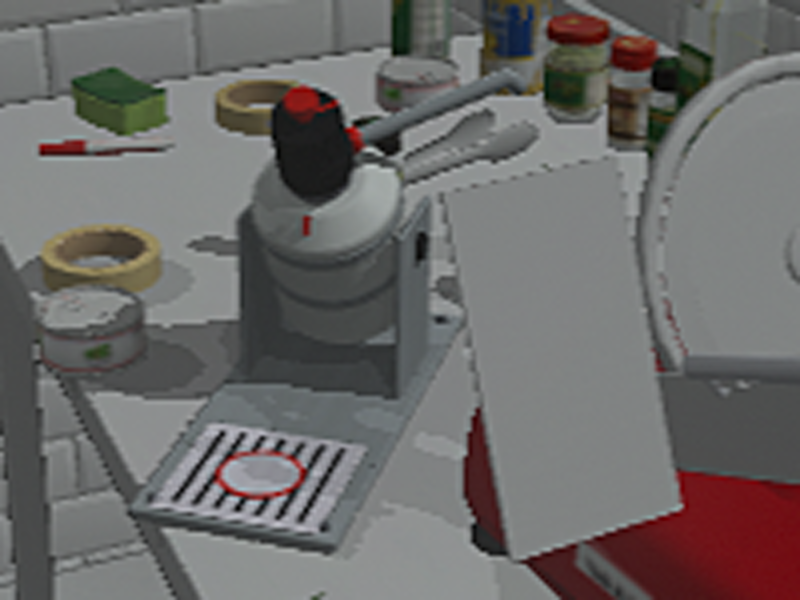

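The top crop shows the ring at full-image (235.2,231.3), the plunger at (197.9,190.5), the spout end at (198,130), and the spout pointing about 135° away from the ring. The scene crop shows the ring at (275.5,258.5) and the plunger at (285.3,165.3).

```bash
python3 - <<'E'
from h import *
t=env.camera("top"); s=env.camera("scene")
rt,rs=onz(t,235.2,231.3,.012),onz(s,275.5,258.5,.012); print("ring",rt,rs)
P,e=tri([ray(t,197.9,190.0),ray(s,285.3,165.3)]); print("plunger",P,e)
ring=(rt+rs)/2; d=P-ring; print("yaw",np.arctan2(d[1],d[0]), "horiz",np.hypot(*d[:2]),"dz",d[2])
# tray edge yaw from plate corners (top crop coords)
a,b,c=[onz(t,140+x/3.75,110+y/3.75,.012) for x,y in [(475,432),(357,573),(40,315)]]
print("front edge",a-b,np.arctan2(*(a-b)[1::-1])," side",c-b,np.arctan2(*(c-b)[1::-1]))
B,e=tri([ray(t,400.2,236.7),ray(s,354.4,374.0)]); print("beaker",B,e, onz(t,400.2,236.7,.06))
print("spout end", onz(t,198.1,131,.25))
print("tom",onz(t,306.6,248.5,.031),onz(s,285.4,304.6,.031)); print("tin",onz(t,153,247,.04))
bl=masks(t)["blue"]; y,x=np.nonzero(bl[220:255,380:420]); print(x.min()+380,x.max()+380,y.min()+220,y.max()+220)
E
```

```text
ring [0.44164183 0.27648712 0.012     ] [0.44645827 0.28112104 0.012     ]
plunger [0.50887409 0.35141316 0.25597319] [np.float64(0.0002462648288060295), np.float64(0.0002462648288059095)]
yaw 0.8419837117320068 horiz 0.0973356785604045 dz 0.24397319384591687
front edge [ 0.1122996  -0.09592263  0.        ] -0.7069083457818026  side [0.21792367 0.26091654 0.        ] 0.8749434839553074
beaker [ 0.41025674 -0.21544124  0.0387061 ] [np.float64(3.901499648451028e-05), np.float64(3.901499648455501e-05)] [ 0.40693204 -0.2100381   0.06      ]
spout end [0.67285731 0.35444707 0.25      ]
tom [0.38200625 0.06288294 0.031     ] [0.37878591 0.05057297 0.031     ]
tin [0.39479137 0.51724693 0.04      ]
390 410 228 245
```

```bash
cat >> h.py <<'E'
YAW=.855
def RT(spin=0,tilt=np.pi/6,yaw=None):
    yaw=YAW if yaw is None else yaw
    z=np.array([np.sin(tilt)*np.cos(yaw),np.sin(tilt)*np.sin(yaw),-np.cos(tilt)]); y=np.array([-np.sin(yaw),np.cos(yaw),0])
    return R.from_matrix(np.c_[np.cross(y,z),y,z])*R.from_rotvec([0,0,spin])
def rel(P,Rt,o=None):
    o=o or env.observe(); R0=R.from_quat(o["eef_rot"])
    print("T cm",(R0.inv().apply(np.array(P)-o["ee_pos"])*100).round(2),"turn",(R0.inv()*Rt).as_rotvec().round(3))
E
python3 - <<'E'
from h import *
b=np.array([.408,-.212,.04]); Rt=RT(); z=Rt.as_matrix()[:,2]
rel([.33,.2,.32],RT()); rel(b-.16*z,Rt); print(b-.16*z)
E
```

```text
T cm [-23.85 -37.16  -6.98] turn [-0.318 -0.457 -1.185]
T cm [-42.86 -80.47   7.18] turn [-0.318 -0.457 -1.185]
[ 0.35550252 -0.27236567  0.17856406]
```

{"method": "jog_arm", "body": {"commands": [{"translation": [-12, -18.6, -5], "turn": [-0.08, -0.11, -0.3], "hand": 1}, {"translation": [-23.8, -37.2, -7], "turn": [-0.16, -0.22, -0.6], "hand": 1}, {"translation": [-23.8, -37.2, -7], "turn": [-0.16, -0.22, -0.6], "hand": 1}, {"translation": [-23.8, -37.2, -7], "turn": [-0.16, -0.22, -0.6], "hand": 1}, {"translation": [-23.8, -37.2, -7], "turn": [-0.16, -0.22, -0.6], "hand": 1}, {"translation": [-23.8, -37.2, -7], "turn": [-0.16, -0.22, -0.6], "hand": 1}, {"translation": [-42.9, -80.5, 7.2], "turn": [-0.318, -0.457, -1.185], "hand": 1}, {"translation": [-42.9, -80.5, 7.2], "turn": [-0.318, -0.457, -1.185], "hand": 1}, {"translation": [-42.9, -80.5, 7.2], "turn": [-0.318, -0.457, -1.185], "hand": 1}, {"translation": [-42.9, -80.5, 7.2], "turn": [-0.318, -0.457, -1.185], "hand": 1}, {"translation": [-42.9, -80.5, 7.2], "turn": [-0.318, -0.457, -1.185], "hand": 1}, {"translation": [-42.9, -80.5, 7.2], "turn": [-0.318, -0.457, -1.185], "hand": 1}, {"translation": [-42.9, -80.5, 7.2], "turn": [-0.318, -0.457, -1.185], "hand": 1}, {"translation": [-42.9, -80.5, 7.2], "turn": [-0.318, -0.457, -1.185], "hand": 1}, {"translation": [-42.9, -80.5, 7.2], "turn": [-0.318, -0.457, -1.185], "hand": 1}, {"translation": [-42.9, -80.5, 7.2], "turn": [-0.318, -0.457, -1.185], "hand": 1}]}}

```text
t: 2.3
ee_pos: [0.3922, -0.0946, 0.2288]
eef_rot: [-0.374, 0.896, 0.1, 0.219]
ft_force: [0.2, -0.8, 0.7]
width: 0.0857
gripper_force: 0.0
```

```bash
python3 - <<'E'
from h import *
b=np.array([.408,-.212,.04]); Rt=RT(); z=Rt.as_matrix()[:,2]
rel(b-.16*z,Rt); print(env.observe()["q"].round(3),env.observe()["joint_vel"].round(2))
E
```

```text
T cm [15.77 -9.92 -2.81] turn [-0.015 -0.038 -0.06 ]
[-0.62  -0.617  2.128  0.481  1.565 -2.968] [-0.01  0.37 -0.23 -0.06 -0.12 -0.  ]
```

```bash
python3 - <<'E'
from h import *
b=np.array([.408,-.212,.04]); Rt=RT(); z=Rt.as_matrix()[:,2]
rel(b-.16*z,RT(1.5)); rel(b-.16*z,RT(3.0))
E
```

```text
T cm [15.77 -9.92 -2.81] turn [-0.04  -0.019  1.439]
T cm [15.77 -9.92 -2.81] turn [-0.058  0.019  2.939]
```

{"method": "jog_arm", "body": {"commands": [{"translation": [15.8, -9.9, -2.8], "turn": [-0.04, -0.02, 1.44], "hand": 1}, {"translation": [15.8, -9.9, -2.8], "turn": [-0.04, -0.02, 1.44], "hand": 1}, {"translation": [15.8, -9.9, -2.8], "turn": [-0.04, -0.02, 1.44], "hand": 1}, {"translation": [15.8, -9.9, -2.8], "turn": [-0.04, -0.02, 1.44], "hand": 1}, {"translation": [15.8, -9.9, -2.8], "turn": [-0.04, -0.02, 1.44], "hand": 1}, {"translation": [15.8, -9.9, -2.8], "turn": [-0.04, -0.02, 1.44], "hand": 1}, {"translation": [15.8, -9.9, -2.8], "turn": [-0.058, 0.02, 2.94], "hand": 1}, {"translation": [15.8, -9.9, -2.8], "turn": [-0.058, 0.02, 2.94], "hand": 1}, {"translation": [15.8, -9.9, -2.8], "turn": [-0.058, 0.02, 2.94], "hand": 1}, {"translation": [15.8, -9.9, -2.8], "turn": [-0.058, 0.02, 2.94], "hand": 1}, {"translation": [15.8, -9.9, -2.8], "turn": [-0.058, 0.02, 2.94], "hand": 1}, {"translation": [15.8, -9.9, -2.8], "turn": [-0.058, 0.02, 2.94], "hand": 1}, {"translation": [15.8, -9.9, -2.8], "turn": [-0.058, 0.02, 2.94], "hand": 1}, {"translation": [15.8, -9.9, -2.8], "turn": [-0.058, 0.02, 2.94], "hand": 1}, {"translation": [15.8, -9.9, -2.8], "turn": [-0.058, 0.02, 2.94], "hand": 1}, {"translation": [15.8, -9.9, -2.8], "turn": [-0.058, 0.02, 2.94], "hand": 1}, {"translation": [15.8, -9.9, -2.8], "turn": [-0.058, 0.02, 2.94], "hand": 1}]}}

```text
t: 4.42
ee_pos: [0.3556, -0.2712, 0.1786]
eef_rot: [0.848, 0.463, 0.243, -0.091]
ft_force: [0.1, -0.5, 0.3]
width: 0.0852
gripper_force: 0.0
```

```bash
python3 - <<'E'
from h import *
o=env.observe(); print(o["q"].round(3),o["ee_pos"].round(4))
c=env.camera("wrist"); cv2.imwrite("pics/w1.png",c["image"][:,:,::-1]); print({k:v for k,v in c.items() if k!="image"})
print("beaker mid/top/bottom px",[proj(c,[.408,-.212,h]).round(1) for h in (.035,.07,0)]); print(blobs(masks(c)["blue"],0,0,560,420,100))
E
```

```text
[-1.006 -0.323  2.023  0.5    1.603 -0.46 ] [ 0.3556 -0.2712  0.1786]
{'fovy': 61.75371383448567, 'cx': 283.98212406005825, 'cy': 203.12128681703427, 'position': array([ 0.34458358, -0.26861165,  0.31808262]), 'attitude': array([ 0.11032352, -0.06988885, -0.28383101,  0.94993907])}
beaker mid/top/bottom px [array([285.6, 192.7]), array([289. , 179.6]), array([282.8, 203.1])]
[([261, 150, 67, 80, 4219], [291.9, 188.5])]
```

View pics/w1.png

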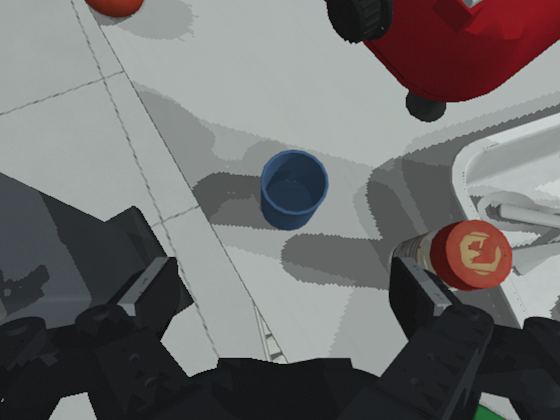

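The wrist view shows the beaker rim centred at about (294.5,182). The spice jar is to the right, from about x=395, and the fingers will clear it.

```bash
python3 - <<'E'
from h import *
c=env.camera("wrist"); r=onz(c,294.5,182,.07); print(r, onz(c,262,182,.07)-onz(c,328,182,.07), onz(c,288.5,206,.0))
m=masks(c)["blue"]
b=np.array([r[0],r[1],.042]); z=RT().as_matrix()[:,2]
rel(b-.05*z,RT(np.pi)); rel(b,RT(np.pi))
E
```

```text
[ 0.41039859 -0.21568514  0.07      ] [-0.04172993  0.02643722  0.        ] [ 0.41100645 -0.21727732  0.        ]
T cm [-0.17  0.49 10.72] turn [-0.002 -0.001  0.147]
T cm [-0.18  0.5  15.72] turn [-0.002 -0.001  0.147]
```

{"method": "jog_arm", "body": {"commands": [{"translation": [-0.2, 0.5, 5], "turn": [0, 0, 0.147], "hand": 1}, {"translation": [-0.2, 0.5, 10], "turn": [0, 0, 0.147], "hand": 1}, {"translation": [-0.2, 0.5, 13], "turn": [0, 0, 0.147], "hand": 1}, {"translation": [-0.2, 0.5, 15.7], "turn": [0, 0, 0.147], "hand": 1}, {"translation": [-0.2, 0.5, 15.7], "turn": [0, 0, 0.147], "hand": 1}, {"translation": [-0.2, 0.5, 15.7], "turn": [0, 0, 0.147], "hand": 0.4}, {"translation": [-0.2, 0.5, 15.7], "turn": [0, 0, 0.147], "hand": 0.4}, {"translation": [-0.2, 0.5, 15.7], "turn": [0, 0, 0.147], "hand": 0.4}, {"translation": [-0.2, 0.5, 15.7], "turn": [0, 0, 0.147], "hand": 0.4}, {"translation": [-0.2, 0.5, 15.7], "turn": [0, 0, 0.147], "hand": 0.4}, {"translation": [-0.2, 0.5, 15.7], "turn": [0, 0, 0.147], "hand": 0.4}]}}

```text
t: 5.9
ee_pos: [0.4105, -0.2168, 0.0434]
eef_rot: [0.879, 0.399, 0.236, -0.108]
ft_force: [-3.3, -0.1, 7.2]
width: 0.0508
gripper_force: 62.6
```

```bash
python3 - <<'E'
from h import *
o=env.observe(); p=o["ee_pos"]
rel(p+[0,0,.16],RT(np.pi)); rel([.37,.03,.2],RT(np.pi)); rel([.355,.175,.2],RT(np.pi))
E
```

```text
T cm [  8.01  -0.02 -13.85] turn [ 0.    -0.001 -0.003]
T cm [ 21.61 -19.3   -5.56] turn [ 0.    -0.001 -0.003]
T cm [ 30.2  -29.98  -0.58] turn [ 0.    -0.001 -0.003]
```

{"method": "jog_arm", "body": {"commands": [{"translation": [3, 0, -5], "turn": [0, 0, 0], "hand": 0.4}, {"translation": [6, 0, -10], "turn": [0, 0, 0], "hand": 0.4}, {"translation": [8, 0, -13.9], "turn": [0, 0, 0], "hand": 0.4}, {"translation": [12, -5, -11], "turn": [0, 0, 0], "hand": 0.4}, {"translation": [16, -11, -9], "turn": [0, 0, 0], "hand": 0.4}, {"translation": [21.6, -19.3, -5.6], "turn": [0, 0, 0], "hand": 0.4}, {"translation": [21.6, -19.3, -5.6], "turn": [0, 0, 0], "hand": 0.4}, {"translation": [21.6, -19.3, -5.6], "turn": [0, 0, 0], "hand": 0.4}, {"translation": [21.6, -19.3, -5.6], "turn": [0, 0, 0], "hand": 0.4}, {"translation": [30.2, -30, -0.6], "turn": [0, 0, 0], "hand": 0.4}, {"translation": [30.2, -30, -0.6], "turn": [0, 0, 0], "hand": 0.4}, {"translation": [30.2, -30, -0.6], "turn": [0, 0, 0], "hand": 0.4}, {"translation": [30.2, -30, -0.6], "turn": [0, 0, 0], "hand": 0.4}, {"translation": [30.2, -30, -0.6], "turn": [0, 0, 0], "hand": 0.4}, {"translation": [30.2, -30, -0.6], "turn": [0, 0, 0], "hand": 0.4}]}}

```text
t: 7.78
ee_pos: [0.365, 0.1767, 0.1991]
eef_rot: [0.881, 0.398, 0.232, -0.109]
ft_force: [-0.1, -0.1, -2.3]
width: 0.0509
gripper_force: 63.8
```

```bash
python3 - <<'E'
from h import *
o=env.observe(); print(o["q"].round(3),o["ee_pos"].round(4),o["width"])
c=env.camera("wrist"); cv2.imwrite("pics/w2.png",c["image"][:,:,::-1]); print(c["position"])
print("ring px",proj(c,[.443,.278,.012])); print(blobs(masks(c)["red"],0,0,560,420,30))
E
```

```text
[ 0.174 -0.829  2.291  0.336  1.28   0.863] [0.365  0.1767 0.1991] 0.05085988336449178
[0.36274122 0.17356264 0.33897742]
ring px [277.95637216 156.79706029]
[([439, 0, 121, 276, 19794], [511.5, 134.0]), ([246, 126, 64, 61, 649], [277.4, 156.8]), ([416, 368, 10, 8, 42], [419.1, 370.7]), ([416, 371, 21, 31, 345], [428.2, 385.4]), ([416, 399, 16, 14, 97], [423.4, 405.4])]
```

View pics/w2.png

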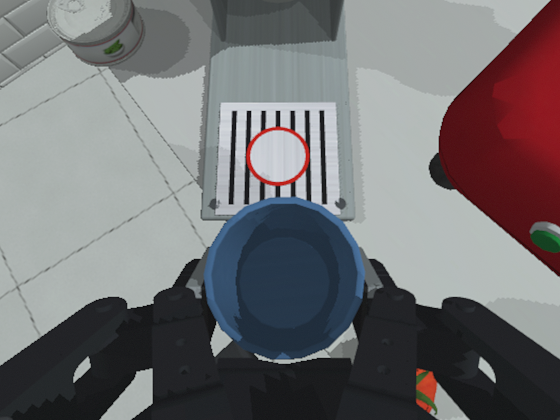

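The wrist view shows the ring at (277.5,156.5), the stripes running along the station axis, and the beaker held upright with its centre near (285,280).

```bash
python3 - <<'E'
from h import *
c=env.camera("wrist")
m=masks(c)["red"].astype(np.uint8); k=np.zeros_like(m);k[115:195,240:315]=m[115:195,240:315]
pts=np.argwhere(k)[:,::-1].astype(np.float32); W=np.array([onz(c,u,v,.012)[:2] for u,v in pts])
(cx,cy),r=cv2.minEnclosingCircle(W.astype(np.float32)); print("ring",cx,cy,r,W.mean(0))
# black stripes
g=c["image"][112:203,222:337].max(2); n,l,st,ce=cv2.connectedComponentsWithStats((g<70).astype(np.uint8))
for i in range(1,n):
    if st[i][4]>60:
        q=np.argwhere(l==i)[:,::-1]+[222,112]; w=np.array([onz(c,u,v,.012)[:2] for u,v in q]); d=np.linalg.svd(w-w.mean(0))[2][0]; print(st[i][2:4],np.arctan2(*(d*np.sign(d[0]))[::-1]).round(4))
t=RT(np.pi); rel([cx,cy,.06],t); rel([cx,cy,.13],t)
# where is beaker held: rim
b=masks(c)["blue"]; p=blobs(b,0,0,560,420,500); print(p)
z=env.observe()["ee_pos"]; print("beaker rim", onz(c,285,278,z[2]+.028)-z)
E
```

```text
ring 0.44366878271102905 0.2797105014324188 0.03215585649013519 [0.44260415 0.27849589]
[ 7 91] 0.853
[ 5 39] 0.8295
[ 4 18] 0.8549
[ 5 38] 0.877
[ 7 91] 0.8522
[ 4 41] 0.8726
[ 5 39] 0.8552
[ 4 18] 0.8277
T cm [ 4.32 -0.75 18.5 ] turn [-0.005  0.005 -0.006]
T cm [ 7.79 -0.79 12.42] turn [-0.005  0.005 -0.006]
[([204, 196, 161, 163, 20366], [283.9, 277.7])]
beaker rim [0.00043349 0.00044869 0.028     ]
```

{"method": "jog_arm", "body": {"commands": [{"translation": [3.5, -0.4, 6], "turn": [-0.005, 0.005, -0.006], "hand": 0.4}, {"translation": [7.8, -0.8, 12.4], "turn": [-0.005, 0.005, -0.006], "hand": 0.4}, {"translation": [7.8, -0.8, 12.4], "turn": [-0.005, 0.005, -0.006], "hand": 0.4}, {"translation": [7.8, -0.8, 12.4], "turn": [-0.005, 0.005, -0.006], "hand": 0.4}, {"translation": [7.8, -0.8, 12.4], "turn": [-0.005, 0.005, -0.006], "hand": 0.4}, {"translation": [6, -0.8, 15.5], "turn": [-0.005, 0.005, -0.006], "hand": 0.4}, {"translation": [5, -0.8, 17.3], "turn": [-0.005, 0.005, -0.006], "hand": 0.4}, {"translation": [4.3, -0.75, 18.5], "turn": [-0.005, 0.005, -0.006], "hand": 0.4}, {"translation": [4.3, -0.75, 18.5], "turn": [-0.005, 0.005, -0.006], "hand": 0.4}, {"translation": [4.3, -0.75, 18.5], "turn": [-0.005, 0.005, -0.006], "hand": 0.4}]}}

```text
t: 9.12
ee_pos: [0.4432, 0.2813, 0.0613]
eef_rot: [0.878, 0.401, 0.237, -0.108]
ft_force: [0.5, 0.9, -1.6]
width: 0.051
gripper_force: 63.7
```

```bash
python3 - <<'E'
from h import *
o=env.observe(); print(o["q"].round(3),o["ee_pos"].round(4),o["ft_force"].round(1))
rel([.4433,.2795,.056],RT(np.pi,yaw=.854))
E
```

```text
[ 0.403 -0.376  2.262  0.311  0.799  0.951] [0.4432 0.2813 0.0613] [ 0.5  0.9 -1.6]
T cm [-0.38  0.13  0.4 ] turn [-0.001 -0.002  0.003]
```

{"method": "jog_arm", "body": {"commands": [{"translation": [-0.2, 0.1, 0.2], "turn": [0, 0, 0], "hand": 0.4}, {"translation": [-0.4, 0.15, 0.4], "turn": [0, 0, 0], "hand": 0.4}, {"translation": [-0.4, 0.15, 0.4], "turn": [0, 0, 0], "hand": 0.4}]}}

```text
t: 9.5
ee_pos: [0.4433, 0.2795, 0.0554]
eef_rot: [0.878, 0.401, 0.236, -0.108]
ft_force: [-1.0, 1.0, 3.3]
width: 0.0508
gripper_force: 64.2
```

Contact is light, so I release and retract.

{"method": "jog_arm", "body": {"commands": [{"translation": [0, 0, 0], "turn": [0, 0, 0], "hand": 0.75}, {"translation": [0, 0, 0], "turn": [0, 0, 0], "hand": 0.9}, {"translation": [0, 0, 0], "turn": [0, 0, 0], "hand": 0.9}, {"translation": [0, 0, 0], "turn": [0, 0, 0], "hand": 0.9}, {"translation": [0, 0, -2], "turn": [0, 0, 0], "hand": 0.9}, {"translation": [0, 0, -5], "turn": [0, 0, 0], "hand": 0.9}, {"translation": [0, 0, -9], "turn": [0, 0, 0], "hand": 0.9}, {"translation": [4, 0, -13], "turn": [0, 0, 0], "hand": 0.9}, {"translation": [6, 0, -16], "turn": [0, 0, 0], "hand": 0.9}, {"translation": [8, 0, -20], "turn": [0, 0, 0], "hand": 1}, {"translation": [8, 0, -20], "turn": [0, 0, 0], "hand": 1}]}}

```text
t: 10.88
ee_pos: [0.4232, 0.2562, 0.2717]
eef_rot: [0.878, 0.402, 0.238, -0.107]
ft_force: [0.5, 0.3, -0.4]
width: 0.0852
gripper_force: 0.0
```

```bash
python3 - <<'E'
from h import *
o=env.observe(); print(o["q"].round(3),o["ee_pos"].round(4),o["ft_force"].round(1))
c=env.camera("wrist"); cv2.imwrite("pics/w3.png",c["image"][:,:,::-1]); print(c["position"],proj(c,[.4433,.2795,.082]),proj(c,[.509,.3514,.256]))
E
```

```text
[ 0.362 -0.6    2.059  0.256  1.218  1.042] [0.4232 0.2562 0.2717] [ 0.5  0.3 -0.4]
[0.418965   0.25281414 0.41148844] [284.11254017 256.99446461] [290.1088763   34.35728602]
```

View pics/w3.png

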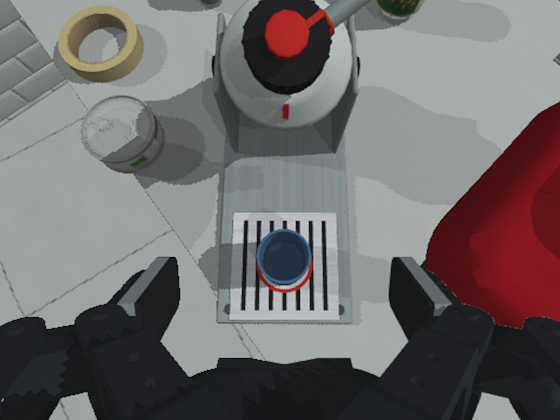

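The wrist view shows the beaker standing in the ring with its rim centre at about (285,257), as predicted. The plunger top is at (287,33) and the tin hasn't moved.

```bash
sed -i 's/YAW=.855/YAW=.854/' h.py; python3 - <<'E'
from h import *
c=env.camera("wrist"); m=masks(c)["red"]; bl=blobs(m,250,0,325,75,30); print(bl)
k=np.zeros(m.shape,np.uint8); k[0:75,255:306]=m[0:75,255:306]; k=cv2.morphologyEx(k,cv2.MORPH_OPEN,np.ones((15,15)))
ct=max(cv2.findContours(k,0,2)[0],key=cv2.contourArea); (u,v),ax,an=cv2.fitEllipse(ct); print(u,v,ax)
xs=np.array([np.cos(YAW),np.sin(YAW),0]); a=-.5*xs+np.array([0,0,np.sqrt(.75)]); n=np.array([-np.sin(YAW),np.cos(YAW),0])
ring=np.array([.4433,.2795,.012]); F=ring+.136*xs+[0,0,.178]
p,d=ray(c,u,v)
# closest approach ray/axis
A=np.c_[a,-d]; s=np.linalg.lstsq(A,p-F,rcond=None)[0]; print("h",s[0],"gap",F+s[0]*a-(p+s[1]*d)," n-comp",n@(F+s[0]*a-(p+s[1]*d)))
P=F+s[0]*a; print("plunger",P)
np.save("axis.npy",np.array([P,a]))
Rt=RT(); z=Rt.as_matrix()[:,2]; G=P-.034*a; print("hub",G, z+a)
for sp in (np.pi-1.6,): rel(G-.09*z,RT(sp)); rel(G-.0*z,RT(sp))
E
```

```text
[([264, 4, 61, 52, 2033], [289.4, 27.9])]
286.9705505371094 29.319902420043945 (45.08355712890625, 51.06843185424805)
h 0.07491228234775517 gap [-3.13239367e-04  2.88231948e-04  6.64672441e-06]  n-comp 0.00042551618064365983
plunger [0.50804063 0.35379363 0.25487594]
hub [0.51920917 0.36661017 0.22543108] [ 0.00000000e+00  5.55111512e-17 -4.44089210e-16]
T cm [10.62  0.05  2.  ] turn [-1.000e-03 -2.000e-03 -1.597e+00]
T cm [10.62  0.07 11.  ] turn [-1.000e-03 -2.000e-03 -1.597e+00]
```

```bash
cat >> h.py <<'E'
def head(c,u,v,off=.064):
    P,a=np.load("axis.npy"); p,d=ray(c,u,v); O=P-off*a; X=p+d*((O-p)@a)/(d@a)-O
    xs=np.array([np.cos(YAW),np.sin(YAW),0]); f=-(xs-(xs@a)*a); f/=np.linalg.norm(f); n=np.cross(a,f) # ccw
    return -np.arctan2(X@n,X@f), np.linalg.norm(X)
E
python3 - <<'E'
from h import *
t=env.camera("top"); s=env.camera("scene")
print(head(t,198.3,131),head(t,196.5,160),head(s,210+520/4,140+78/4),head(s,210+440/4,140+106/4))
w=env.camera("wrist"); print(head(w,345,13))
P,a=np.load("axis.npy"); z=-a; G=P-.034*a+.002*a
sp=np.pi-2.25; print(sp); rel(G-.08*z,RT(sp+.7)); rel(G-.08*z,RT(sp)); rel(G,RT(sp))
E
```

```text
(np.float64(-2.1969591247654923), np.float64(0.15449301058155562)) (np.float64(-2.14094375795161), np.float64(0.07718944860061215)) (np.float64(-2.1922288219035995), np.float64(0.16081673164301352)) (np.float64(-2.223418433920069), np.float64(0.09960370206125316))
(np.float64(-2.038395713828451), np.float64(0.044230974523436196))
0.8915926535897931
T cm [10.7   0.06  2.69] turn [-3.000e-03 -1.000e-03 -1.547e+00]
T cm [10.7   0.06  2.69] turn [-2.000e-03 -2.000e-03 -2.247e+00]
T cm [10.71  0.08 10.69] turn [-2.000e-03 -2.000e-03 -2.247e+00]
```

{"method": "jog_arm", "body": {"commands": [{"translation": [5, 0, 0], "turn": [0, 0, -0.3], "hand": 1}, {"translation": [10.7, 0.1, 2.7], "turn": [0, 0, -2.2], "hand": 1}, {"translation": [10.7, 0.1, 2.7], "turn": [0, 0, -2.2], "hand": 1}, {"translation": [10.7, 0.1, 2.7], "turn": [0, 0, -2.2], "hand": 1}, {"translation": [10.7, 0.1, 2.7], "turn": [0, 0, -2.2], "hand": 1}, {"translation": [10.7, 0.1, 2.7], "turn": [0, 0, -2.2], "hand": 1}, {"translation": [10.7, 0.1, 2.7], "turn": [0, 0, -2.2], "hand": 1}, {"translation": [10.7, 0.1, 2.7], "turn": [0, 0, -2.2], "hand": 1}, {"translation": [10.7, 0.1, 2.7], "turn": [0, 0, -2.2], "hand": 1}, {"translation": [10.7, 0.1, 2.7], "turn": [0, 0, -2.2], "hand": 1}, {"translation": [10.7, 0.1, 2.7], "turn": [0, 0, -2.2], "hand": 1}, {"translation": [10.7, 0.1, 2.7], "turn": [0, 0, -2.2], "hand": 1}, {"translation": [10.7, 0.1, 2.7], "turn": [0, 0, -2.2], "hand": 1}, {"translation": [10.7, 0.1, 2.7], "turn": [0, 0, -2.2], "hand": 1}, {"translation": [10.7, 0.1, 2.7], "turn": [0, 0, -2.2], "hand": 1}]}}

```text
t: 13.0
ee_pos: [0.4927, 0.3356, 0.2977]
eef_rot: [0.041, 0.965, 0.203, 0.161]
ft_force: [0.4, 0.2, -0.8]
width: 0.0853
gripper_force: 0.0
```

```bash
python3 - <<'E'
from h import *
o=env.observe(); print(o["q"].round(3),o["ft_force"].round(1))
c=env.camera("wrist"); cv2.imwrite("pics/w4.png",c["image"][:,:,::-1])
P,a=np.load("axis.npy"); G=P-.032*a; print(proj(c,P),proj(c,P-.02*a)); rel(G,RT(np.pi-2.2))
E
```

```text
[ 0.469 -0.352  1.852  0.208  1.159 -1.053] [ 0.4  0.2 -0.8]
[283.71014468 239.68843895] [283.70568253 227.15501969]
T cm [ 0.08 -0.05  8.11] turn [ 0.001 -0.001  0.002]
```

View pics/w4.png

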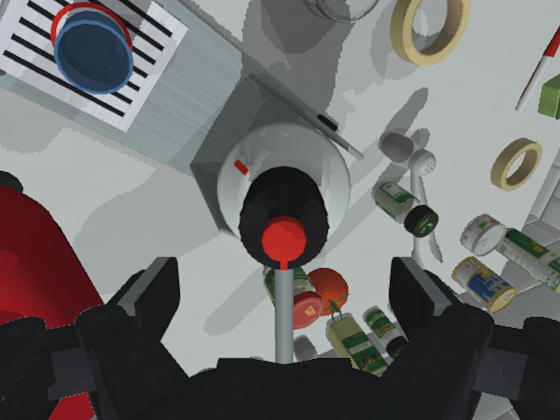

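The wrist view shows the plunger at (284,240), as predicted, and the spout running straight down the image. The hand is therefore square to the spout and the head is at about -2.2 rad. I go in and grip.

{"method": "jog_arm", "body": {"commands": [{"translation": [0.1, 0, 4], "turn": [0, 0, 0], "hand": 1}, {"translation": [0.1, 0, 7], "turn": [0, 0, 0], "hand": 1}, {"translation": [0.1, 0, 8.1], "turn": [0, 0, 0], "hand": 1}, {"translation": [0.1, 0, 8.1], "turn": [0, 0, 0], "hand": 1}, {"translation": [0.1, 0, 8.1], "turn": [0, 0, 0], "hand": 0.4}, {"translation": [0.1, 0, 8.1], "turn": [0, 0, 0], "hand": 0.4}, {"translation": [0.1, 0, 8.1], "turn": [0, 0, 0], "hand": 0.4}, {"translation": [0.1, 0, 8.1], "turn": [0, 0, 0], "hand": 0.4}, {"translation": [0.1, 0, 8.1], "turn": [0, 0, 0], "hand": 0.4}, {"translation": [0.1, 0, 8.1], "turn": [0, 0, 0], "hand": 0.4}]}}

```text
t: 14.3
ee_pos: [0.5185, 0.3656, 0.2291]
eef_rot: [0.041, 0.965, 0.203, 0.162]
ft_force: [-7.1, -11.0, 7.6]
width: 0.0505
gripper_force: 59.7
```

```bash
python3 - <<'E'
from h import *
o=env.observe(); print(o["q"].round(3),o["ft_force"].round(1),o["moment"].round(2))
P,a=np.load("axis.npy"); G=P-.032*a; rel(G-.0018*a,RT(np.pi))
E
```

```text
[ 0.5   -0.244  1.878  0.206  1.02  -1.052] [ -7.1 -11.    7.6] [-1.44  0.76 -0.24]
T cm [ 0.05 -0.06  0.36] turn [ 1.000e-03 -1.000e-03  2.203e+00]
```

{"method": "jog_arm", "body": {"commands": [{"translation": [0, 0, 0.02], "turn": [0, 0, 0.15], "hand": 0.4}, {"translation": [0, 0, 0.03], "turn": [0, 0, 0.3], "hand": 0.4}, {"translation": [0, 0, 0.04], "turn": [0, 0, 0.45], "hand": 0.4}, {"translation": [0, 0, 0.05], "turn": [0, 0, 0.6], "hand": 0.4}, {"translation": [0, 0, 0.06], "turn": [0, 0, 0.75], "hand": 0.4}, {"translation": [0, 0, 0.07], "turn": [0, 0, 0.9], "hand": 0.4}, {"translation": [0, 0, 0.08], "turn": [0, 0, 1.05], "hand": 0.4}, {"translation": [0, 0, 0.1], "turn": [0, 0, 1.2], "hand": 0.4}, {"translation": [0, 0, 0.11], "turn": [0, 0, 1.35], "hand": 0.4}, {"translation": [0, 0, 0.12], "turn": [0, 0, 1.5], "hand": 0.4}, {"translation": [0, 0, 0.13], "turn": [0, 0, 1.65], "hand": 0.4}, {"translation": [0, 0, 0.15], "turn": [0, 0, 1.8], "hand": 0.4}, {"translation": [0, 0, 0.16], "turn": [0, 0, 1.95], "hand": 0.4}, {"translation": [0, 0, 0.17], "turn": [0, 0, 2.1], "hand": 0.4}, {"translation": [0, 0, 0.18], "turn": [0, 0, 2.2], "hand": 0.4}, {"translation": [0, 0, 0.18], "turn": [0, 0, 2.2], "hand": 0.4}, {"translation": [0, 0, 0.18], "turn": [0, 0, 2.2], "hand": 0.4}, {"translation": [0, 0, 0.18], "turn": [0, 0, 2.2], "hand": 0.4}]}}

```text
t: 16.55
ee_pos: [0.5203, 0.3662, 0.2283]
eef_rot: [0.878, 0.401, 0.238, -0.107]
ft_force: [6.7, -7.9, 6.1]
width: 0.0509
gripper_force: 61.2
```

```bash
python3 - <<'E'
from h import *
o=env.observe(); print(o["q"].round(3),o["ft_force"].round(1),o["moment"].round(2))
P,a=np.load("axis.npy"); G=P-.0338*a; rel(G,RT(np.pi))
w=env.camera("wrist"); t=env.camera("top"); cv2.imwrite("pics/w5.png",w["image"][:,:,::-1])
E
```

```text
[ 0.5   -0.24   1.877  0.205  1.014  1.149] [ 6.7 -7.9  6.1] [-1.26 -1.36 -1.23]
T cm [-0.18 -0.11  0.2 ] turn [ 0.002 -0.004  0.003]
```

View pics/w5.png

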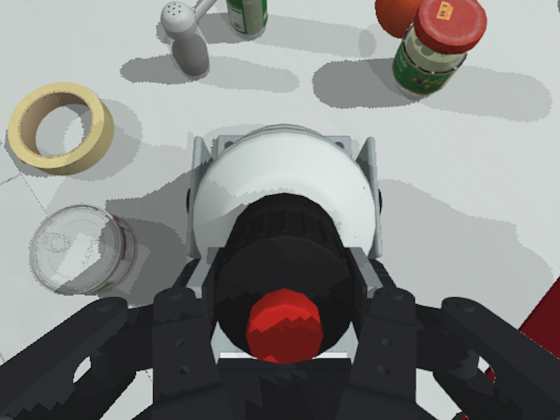

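The hub is gripped and turned, but the palm hides the spout. I release and back off to check the angle.

{"method": "jog_arm", "body": {"commands": [{"translation": [0, 0, 0], "turn": [0, 0, 0], "hand": 1}, {"translation": [0, 0, 0], "turn": [0, 0, 0], "hand": 1}, {"translation": [0, 0, 0], "turn": [0, 0, 0], "hand": 1}, {"translation": [0, 0, 0], "turn": [0, 0, 0], "hand": 1}, {"translation": [0, 0, -3], "turn": [0, 0, 0], "hand": 1}, {"translation": [0, 0, -7], "turn": [0, 0, 0], "hand": 1}, {"translation": [0, 0, -11], "turn": [0, 0, 0], "hand": 1}, {"translation": [0, 0, -14], "turn": [0, 0, 0], "hand": 1}, {"translation": [0, 0, -14], "turn": [0, 0, 0], "hand": 1}]}}

```text
t: 17.77
ee_pos: [0.473, 0.3138, 0.3499]
eef_rot: [0.878, 0.401, 0.238, -0.108]
ft_force: [0.8, -0.1, -0.7]
width: 0.0855
gripper_force: 0.0
```

```bash
python3 - <<'E'
from h import *
o=env.observe(); print(o["q"].round(3),o["ft_force"].round(1))
w=env.camera("wrist"); cv2.imwrite("pics/w6.png",w["image"][:,:,::-1])
P,a=np.load("axis.npy"); print(w["position"],proj(w,P),proj(w,P-.066*a),proj(w,[.4433,.2795,.112]),proj(w,[.4433,.2795,.082]))
E
```

```text
[ 0.445 -0.422  1.819  0.212  1.259  1.143] [ 0.8 -0.1 -0.7]
[0.46895813 0.31045526 0.48971147] [285.1481775  209.05121586] [284.92678838 188.0861452 ] [284.20442594 337.90024246] [284.14187108 334.7870175 ]
```

View pics/w6.png

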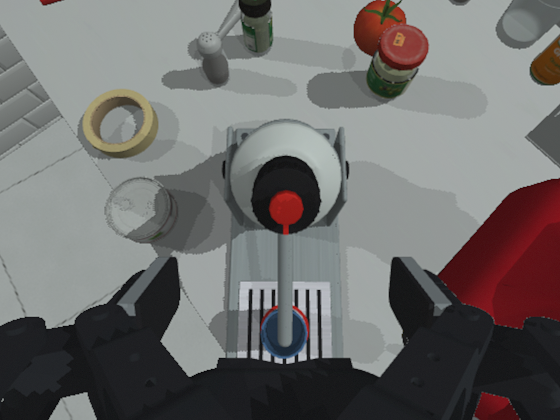

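The wrist view shows the spout running straight down from the hub at about x=285 to its mouth at about (285,342), over the beaker centre at (284,335). I check the angle numerically.

```bash
python3 - <<'E'
from h import *
w=env.camera("wrist"); g=cv2.GaussianBlur(cv2.cvtColor(w["image"],cv2.COLOR_RGB2GRAY),(1,5),0).astype(float)
gx=np.diff(g,axis=1)
for v in range(250,326,15): print(v,g[v,274:298].astype(int))
print(head(w,285,318))
t=env.camera("top"); s=env.camera("scene")
big=np.vstack([cv2.resize(t["image"][170:260,160:280,::-1],(400,300),interpolation=3),cv2.resize(s["image"][150:285,220:400,::-1],(400,300),interpolation=3)])
cv2.imwrite("pics/chk.png",big)
E
```

```text
250 [133 134 135 120  88  78  86  95 103 109 115 120 125 127 129 129 130 131
 124 131 139 136 133 135]
265 [133 134 136 120  89  79  86  95 103 109 116 120 125 127 128 129 129 129
 125 131 138 136 133 135]
280 [132 131 135 122  91  78  86  95 103 110 115 121 124 127 128 129 131 130
 122 130 140 139 137 138]
295 [ 20 111 166 153 100  77  86  95 103 110 116 121 124 128 128 129 131 127
 136 177 150  48  25  20]
310 [ 61  63  72  73  75  81  87  96 104 111 117 122 125 127 127 129 132 130
 109  87 105 116 119 111]
325 [ 47  47  46  53  71  82  87  97 104 111 117 122 125 127 128 130 132 129
  96  46  47  47  48  47]
(np.float64(-0.002856449336675007), np.float64(0.1272999405382461))
```

```bash
python3 - <<'E'
from h import *
P,a=np.load("axis.npy"); Q=P-.0018*a
rel(Q+.019*a+.006*a,RT(np.pi)); rel(Q+.019*a-.011*a,RT(np.pi))
E
```

```text
T cm [0.04 0.05 8.17] turn [-0.002  0.001  0.003]
T cm [0.05 0.06 9.87] turn [-0.002  0.001  0.003]
```

{"method": "jog_arm", "body": {"commands": [{"translation": [0, 0, 0], "turn": [0, 0, 0], "hand": 0}, {"translation": [0, 0, 0], "turn": [0, 0, 0], "hand": 0}, {"translation": [0, 0, 0], "turn": [0, 0, 0], "hand": 0}, {"translation": [0, 0, 0], "turn": [0, 0, 0], "hand": 0}, {"translation": [0, 0, 0], "turn": [0, 0, 0], "hand": 0}, {"translation": [0, 0, 0], "turn": [0, 0, 0], "hand": 0}, {"translation": [0, 0.05, 4], "turn": [0, 0, 0], "hand": 0}, {"translation": [0, 0.05, 7], "turn": [0, 0, 0], "hand": 0}, {"translation": [0, 0.05, 8.2], "turn": [0, 0, 0], "hand": 0}, {"translation": [0, 0.05, 8.2], "turn": [0, 0, 0], "hand": 0}, {"translation": [0, 0.05, 8.8], "turn": [0, 0, 0], "hand": 0}, {"translation": [0, 0.05, 9.1], "turn": [0, 0, 0], "hand": 0}, {"translation": [0, 0.05, 9.1], "turn": [0, 0, 0], "hand": 0}]}}

```text
t: 19.6
ee_pos: [0.5035, 0.3482, 0.2694]
eef_rot: [0.878, 0.401, 0.236, -0.108]
ft_force: [-0.9, -1.1, 4.5]
width: 0.0002
gripper_force: 2.7
```

```bash
python3 - <<'E'
from h import *
o=env.observe(); P,a=np.load("axis.npy"); print(o["width"],"axial",o["ft_force"]@a,"tip above plunger",(o["ee_pos"]-P+.0018*a)@a-.019)
E
```

```text
0.00015856026572076004 axial 4.6397951240702175 tip above plunger -0.001048444114743495
```

{"method": "jog_arm", "body": {"commands": [{"translation": [0, 0, 0.4], "turn": [0, 0, 0], "hand": 0}, {"translation": [0, 0, 0.8], "turn": [0, 0, 0], "hand": 0}, {"translation": [0, 0, 1.0], "turn": [0, 0, 0], "hand": 0}, {"translation": [0, 0, 1.05], "turn": [0, 0, 0], "hand": 0}, {"translation": [0, 0, 1.05], "turn": [0, 0, 0], "hand": 0}, {"translation": [0, 0, 1.05], "turn": [0, 0, 0], "hand": 0}]}}

```text
t: 20.35
ee_pos: [0.507, 0.3521, 0.2618]
eef_rot: [0.878, 0.402, 0.237, -0.108]
ft_force: [-7.1, -7.3, 14.7]
width: 0.0002
gripper_force: 8.8
```

```bash
python3 - <<'E'
from h import *
o=env.observe(); P,a=np.load("axis.npy"); print("axial",o["ft_force"]@a,"tip above plunger",(o["ee_pos"]-P+.0018*a)@a-.019)
E
```

```text
axial 17.801473030014744 tip above plunger -0.010213440479522063
```

It is bottomed out: 17.8 N against the 9.5 N spring. I back off along the axis.

{"method": "jog_arm", "body": {"commands": [{"translation": [0, 0, -0.5], "turn": [0, 0, 0], "hand": 0}, {"translation": [0, 0, -1.5], "turn": [0, 0, 0], "hand": 0}, {"translation": [0, 0, -4], "turn": [0, 0, 0], "hand": 0}, {"translation": [0, 0, -8], "turn": [0, 0, 0], "hand": 0.5}, {"translation": [0, 0, -10.3], "turn": [0, 0, 0], "hand": 1}, {"translation": [0, 0, -10.3], "turn": [0, 0, 0], "hand": 1}, {"translation": [0, 0, -10.3], "turn": [0, 0, 0], "hand": 1}, {"translation": [0, 0, -10.3], "turn": [0, 0, 0], "hand": 1}]}}

```text
t: 21.35
ee_pos: [0.473, 0.3133, 0.347]
eef_rot: [0.879, 0.402, 0.235, -0.108]
ft_force: [0.6, -0.1, -0.5]
width: 0.0853
gripper_force: 0.0
```

```bash
python3 - <<'E'
from h import *
w=env.camera("wrist"); g=cv2.cvtColor(w["image"],cv2.COLOR_RGB2GRAY).astype(int)
for v in (250,280,310,325): print(v,g[v,274:298])
P,a=np.load("axis.npy"); bl=blobs(masks(w)["red"],255,180,320,240,50); print(bl,proj(w,P-.0018*a),proj(w,P-.0138*a),w["position"],env.observe()["ft_force"])
t=env.camera("top"); s=env.camera("scene")
big=np.hstack([cv2.resize(w["image"][150:360,190:370,::-1],(400,466),interpolation=3),cv2.resize(s["image"][145:325,220:374,::-1],(400,466),interpolation=3)])
cv2.imwrite("pics/fin.png",big)
E
```

```text
250 [133 134 134 120  91  79  87  96 103 111 115 121 125 128 129 129 131 131
 125 131 139 136 132 135]
280 [163 162 165 147 103  77  86  96 105 112 117 121 125 129 126 128 131 129
 130 159 178 173 171 170]
310 [ 78  85  85  80  78  81  88  97 105 111 117 122 126 128 129 129 132 129
 111  90  79  83 124 148]
325 [ 48  47  48  53  71  81  87  97 106 111 117 117 122 128 125 127 131 128
  95  43  47  47  48  47]
[([268, 187, 36, 46, 1054], [285.7, 206.1])] [285.11310377 205.94840379] [285.10380587 201.38546992] [0.46967896 0.31036534 0.48680394] [-0.23729782  0.02509165 -0.16333596]
```

View pics/fin.png

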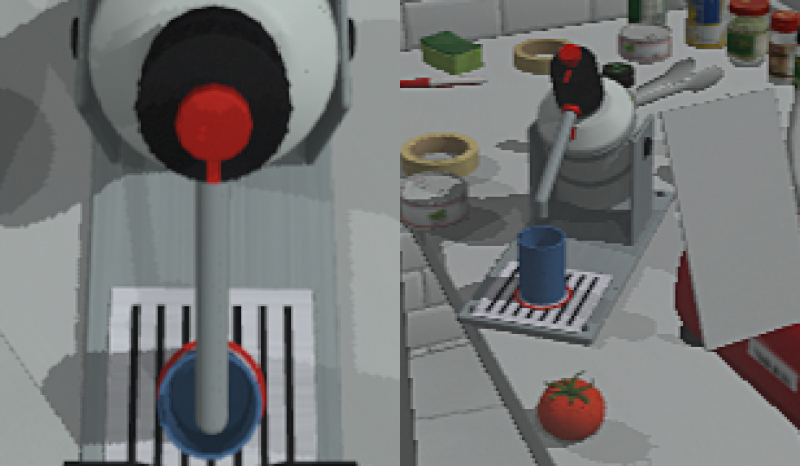

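The final view shows the beaker upright in the ring, the spout straight forward with its mouth over the beaker, and the plunger back up. The tomato and tin haven't moved, so I hand the job in.

```bash
python3 -c "
from plant import env
print(env.finish_job())"
```

```text
the job is handed in; nothing more can be done
None
```

The job is handed in at about 21.5 s: the beaker stands in the red ring, the spout measures within about 0.01 rad of straight forward over it, the plunger was pressed to its stop and came back up, and the tomato and tin look unmoved in the last pictures; no verdict came back.

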